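Put the tools back into their own cut-outs of the drawer inlay

TASK

Somebody laid the four tools in this drawer on each other's cut-outs. Put the spanner, the red pliers, the cork sanding block and the yellow tape measure each into the cut-out made for it, so that it drops in flat on the blue floor, and let go; every cut-out is covered at the start, so set a tool aside on the bare bench where you need to. Do not shift or tip the glue bottle.

Things in the scene. Friction and masses are not known exactly. Their poses are not given: they have to be found in the camera images.
- spanner: steel combination spanner, 33 x 179 x 10 mm, 0.08 kg; origin at the middle of its underside, long axis y (open jaw +y, ring -y), z up. Shank 14 mm wide, 1 to 7 mm above the underside: grip it across at the origin. Starts flat over the cut-out of the sanding block or of the tape measure, jaw towards the same end as in its own cut-out
- pliers: pliers with red handles, 34 x 176 x 12 mm, 0.19 kg; origin at the middle of the underside, long axis y (nose +y, handles -y), z up; 32 mm wide at the origin, grip across there. Starts flat over the cut-out of the tape measure or of the sanding block (the one the spanner does not cover), nose towards the same end as in its own cut-out
- sanding_block: brown cork sanding block, 62 x 101 x 30 mm, 0.08 kg; origin at the middle of its underside, long axis y, z up; grip across the 62 mm width. Starts lengthwise on the pliers' cut-out, towards its -y half. It may go in either way round
- tape_measure: yellow and black tape measure, upright, 38 x 95 x 64 mm, 0.24 kg; origin at the middle of the underside, long axis y, z up. The case is 34 mm wide (x), from y = -20 to +47 mm; the tape's hook sticks out to y = -48 mm. Grip the case across at y about +12 mm. Starts crosswise on the spanner's cut-out, at its +y half. It may go into its cut-out either way round
- inlay_spanner: fixed black module 94 x 214 x 22 mm, one of four side by side, 95 mm apart, in a wooden drawer (rim 30 mm above the bench). Origin: middle of the underside, 6 mm above the bench; y along the cut-out, z up. Spanner-shaped cut-out with blue floor, 194 mm long, 44 mm wide at the heads, 26 mm at the shank. The spanner's +y goes to the module's +y
- inlay_pliers: module like inlay_spanner, with the cut-out for the pliers: 190 mm long, 44 mm wide, 39 mm in the nose half (+y), where the pliers' nose goes. In every module the top is 22 mm and the blue pocket floor 10 mm above the origin, and the cut-out is centred on the origin: a tool in its place has its origin 10 mm above the module's and its y axis along the module's
- inlay_sanding: module like inlay_spanner, with the wide rectangular cut-out, 74 x 114 mm, for the sanding block. Every module also has a thumb notch, 36 mm (y) by 86 mm (x), as deep as the pocket, across the middle of its cut-out, so that fingers can go down on both sides of a tool
- inlay_tape: module like inlay_spanner, with the narrower rectangular cut-out, 49 x 110 mm, for the tape measure. Tools have about 4 to 8 mm play in their own cut-outs on each side
- free_bench (a point): middle of a bare patch of bench (z = 0) in front of the saw, right of its two support rods, free for setting a tool aside: 180 mm along x by 130 mm along y
- glue_bottle: white glue bottle with an orange tip, 45 x 60 x 193 mm, standing on the bench to the right, beyond the bare patch; origin at the middle of its underside. Leave it alone

How it is judged:
By the outcome, as a careful person would: the job done as asked, in the order asked, and still so for the second after the job is handed in, with the robot touching nothing.
It also fails if it takes over 144 s, if anything falls off the work surface, if the arm or the gripper's body presses on something with over 40 N, if the wrist force passes 120 N, or if a joint passes its speed limit or range.

ROBOT

A 6-joint arm with a two-finger parallel gripper is mounted at the origin on a cart in front of the work surface, level with it; the furniture and walls round the work are solid. World frame = base frame: x ahead of the robot, y to its left, z up, the work surface at z = 0. Lengths are in mm, angles in rad, forces in N, time in s.
With the tool pointing down it reaches from about 350 to 775 mm from the base axis. Payload 7.3 kg.
Tool frame: the origin (TCP) lies on the mounting face of the last link; the fingertips stand 178 mm ahead of it and the grasp point (between the pads) lies 159 mm ahead of it; z points along the fingers, y is the line along which they close (so a half turn about z gives the same grasp; the last joint's range is limited). The gripper opens to 92 mm and grips with 3 to 60 N. Pads are 19 mm wide; open, the fingers measure 130 mm over their backs; the gripper's body (75 mm by 190 mm) begins 47 mm behind the grasp point.
Start: joints at [1.086, 0.342, 1.524, -0, 1.275, -0.146], TCP at [174.465, 495.166, 404.741] pointing down, gripper open.
Joint ranges: [-2.53, 2.53], [-0.77, 2.02], [0.04, 2.7], [-1, 4.14], [0.28, 2.66], [-3.11, 3.11]. Speed limits (rad/s): [2.57, 2.57, 3.14, 3.14, 3.14, 3.14].

INTERFACE

Orientations are given as [roll, pitch, yaw] about the fixed x, y, z axes, in that order (R = Rz(yaw) Ry(pitch) Rx(roll)).
In Python, from plant import bot gives the robot as it stands.
- The arm moves only by the shell command python3 shift.py 'ROWS'. ROWS is 1 to 5 rows, one to a line, with the numbers parted by commas; each row has 5 numbers: the finger opening in mm, then dx, dy, dz in parts of the range, where 1.0 means 0.4 m, then a turn about the tool's z in normalised numbers (1 is 90 degrees); each row is the pose to reach, as a shift and turn from the pose commanded when the command began, along the tool's axes at that moment; what a row does not reach only later rows make up. A row lasts 1/8 s, in which the tool goes at most 62.5 mm and 0.188 rad, less where a joint would pass 70% of its speed; a pose out of reach is approached as far as the arm can. The fingers move at their own pace and stop on an object; the grip force is fixed at half the most. Time passes only in rows, so rows that do not move let the fingers close. It prints the time, the measured TCP pose, the force, the opening and the grip force at its end. Input that does not fit is refused with a message, and nothing moves.
- bot.get_obs(): the state, without advancing time (a new reading comes with each control period).
- bot.capture(name): name is "side" or "top" or "wrist"; returns a dict with "color" (480x640x3 uint8, red, green, blue), "K" (3x3 intrinsics, pixels), "R" (3x3) and "t" (3): a world point X has camera coordinates R X + t. Camera axes: x right, y down, z forward; pixel columns grow to the right and rows downward; lengths in mm; the calibration is good to about 2 mm. A picture is of the moment at which its call begins. There is no depth.
- bot.close_job(): hands the job in; it is judged then, once.
The state is a dict: "time": time; "joint_positions": joint angles; "dq": joint speeds; "tau": joint torques, N m; "tool_pos": TCP position; "tcp_rot": TCP orientation; "contact_force": force on the tool from outside, world axes, zero at the start; "moment": the same for the moment, N m; "grip_width": finger opening in mm; "finger_force": force on a finger pad.
Only numpy, scipy, OpenCV 4.12 (cv2) and the standard library are available. Lean on these libraries where they do the work, as an engineer would, in place of code of your own. Each camera call takes 0.05 s, during which the arm holds its last target. There are 200 camera calls.

## Working session

There is one attempt and no reset: what is moved stays moved. The work goes in short steps, Python scripts to look and compute and a shell command to move; the robot and the scene stay as the last step left them, time stands still between calls to the robot, and variables do not carry over. Pictures are saved under pics/ and viewed, at most 14 in all, crops included, and the job is handed in when it is done.

```bash
ls; mkdir -p pics
python3 - <<'E'
from plant import bot
import cv2
o=bot.get_obs();print({k:o[k] for k in("time","tool_pos","tcp_rot","grip_width")})
for n in("top","side"):
    c=bot.capture(n);cv2.imwrite(f"pics/{n}0.png",c["color"][:,:,::-1]);print(n,c["K"],c["R"],c["t"])
E
```

```text
pics
plant.py
shift.py
{'time': 0.0, 'tool_pos': array([174.40251863, 495.03191925, 404.06251383]), 'tcp_rot': array([-3.14008211e+00, -2.02467364e-04,  2.80277215e+00]), 'grip_width': 91.7522373440571}
top [[475.54849873   0.         323.62395037]
 [  0.         475.54849873 235.40093713]
 [  0.           0.           1.        ]] [[-0.01154442 -0.99988095 -0.01023797]
 [-0.98881338  0.01293814 -0.14859579]
 [ 0.14871056  0.00840799 -0.98884502]] [ 112.5197828   520.91030578 1243.12909789]
side [[440.87430735   0.         324.38934146]
 [  0.         440.87430735 243.73185181]
 [  0.           0.           1.        ]] [[ 0.96653069 -0.25652226  0.0038419 ]
 [-0.10124837 -0.39516014 -0.91301546]
 [ 0.23572696  0.88206847 -0.40790686]] [-457.61156112  146.59729037  747.15078467]
```

View pics/top0.png

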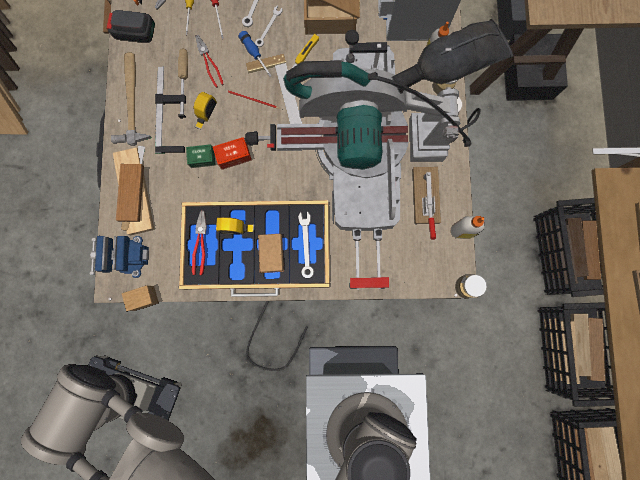

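View pics/side0.png

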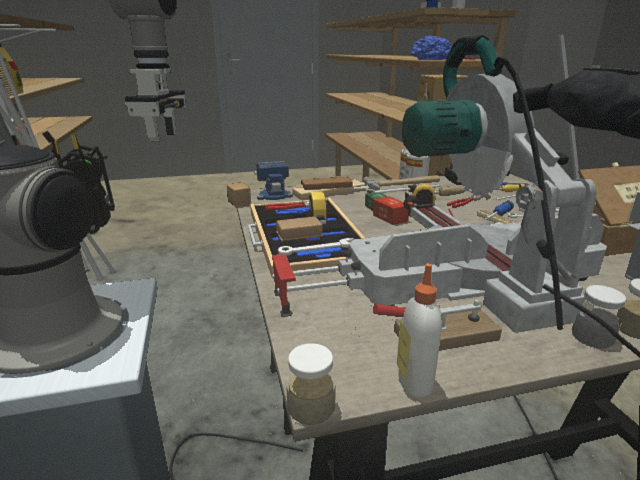

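The top view shows the drawer at about (180-330, 203-288). From left to right: pliers on module 1, tape measure on module 2, sanding block on module 3, spanner on module 4. The bare patch is near (420, 265) and the glue bottle at (467, 228). I'll zoom in on the drawer.

```bash
cat > h.py <<'E'
import numpy as np,cv2
from plant import bot
def ray(c,uv,z):
    uv=np.atleast_2d(uv).astype(float)
    d=(np.c_[uv,np.ones(len(uv))]@np.linalg.inv(c["K"]).T)@c["R"]   # world dirs
    o=-c["R"].T@c["t"]
    return o+d*((z-o[2])/d[:,2])[:,None]
def pix(c,X):
    p=(np.atleast_2d(X)@c["R"].T+c["t"])@c["K"].T
    return p[:,:2]/p[:,2:]
def mask(c,lo,hi,box):
    m=cv2.inRange(cv2.cvtColor(c["color"],cv2.COLOR_RGB2HSV),lo,hi)
    k=np.zeros_like(m);x0,y0,x1,y1=box;k[y0:y1,x0:x1]=m[y0:y1,x0:x1];return k
def to(goal,grasp_yaw=None):
    "tool-frame shift from current pose to grasp point goal (world), with finger-line yaw (direction of tool y)"
    from scipy.spatial.transform import Rotation as Ro
    o=bot.get_obs();R=Ro.from_euler("xyz",o["tcp_rot"]).as_matrix()
    g=o["tool_pos"]+R@[0,0,159]
    print("t",round(o["time"],2),"grasp",g.round(1),"yaw",o["tcp_rot"].round(3),"q6",o["joint_positions"].round(2),"shift",(R.T@(np.array(goal)-g)).round(1))
    if grasp_yaw is not None:
        cur=np.arctan2(R[1,1],R[0,1]);d=(cur-grasp_yaw+np.pi/2)%np.pi-np.pi/2
        print("turn",round(d,3))
E
python3 - <<'E'
from h import *
c=bot.capture("top");
im=c["color"][195:295,175:335,::-1];cv2.imwrite("pics/z1.png",cv2.resize(im,None,fx=5,fy=5,interpolation=cv2.INTER_CUBIC))
m=mask(c,(100,150,120),(125,255,255),(180,200,332,290))
n,l,s,ce=cv2.connectedComponentsWithStats(m)
for i in range(1,n):
    if s[i,4]>8: print(s[i],ray(c,[s[i,:2],s[i,:2]+s[i,2:4]],16).round(0).tolist())
E
```

```text
[231 210  15  14 129] [[600.0, 362.0, 16.0], [560.0, 320.0, 16.0]]
[266 210  13  24 302] [[599.0, 265.0, 16.0], [531.0, 229.0, 16.0]]
[187 225  11  41 187] [[560.0, 484.0, 16.0], [446.0, 450.0, 16.0]]
[203 225  15  41 445] [[559.0, 439.0, 16.0], [445.0, 395.0, 16.0]]
[292 225  13  39 274] [[556.0, 193.0, 16.0], [448.0, 158.0, 16.0]]
[308 224  15  40 345] [[558.0, 149.0, 16.0], [447.0, 109.0, 16.0]]
[222 234  31  46 764] [[533.0, 386.0, 16.0], [406.0, 299.0, 16.0]]
[283 238   5  12  57] [[520.0, 218.0, 16.0], [487.0, 204.0, 16.0]]
[257 240   1   9   9] [[515.0, 289.0, 16.0], [490.0, 286.0, 16.0]]
[196 243   6  23  93] [[509.0, 457.0, 16.0], [446.0, 439.0, 16.0]]
[264 272  16   7  93] [[427.0, 270.0, 16.0], [408.0, 226.0, 16.0]]
```

View pics/z1.png

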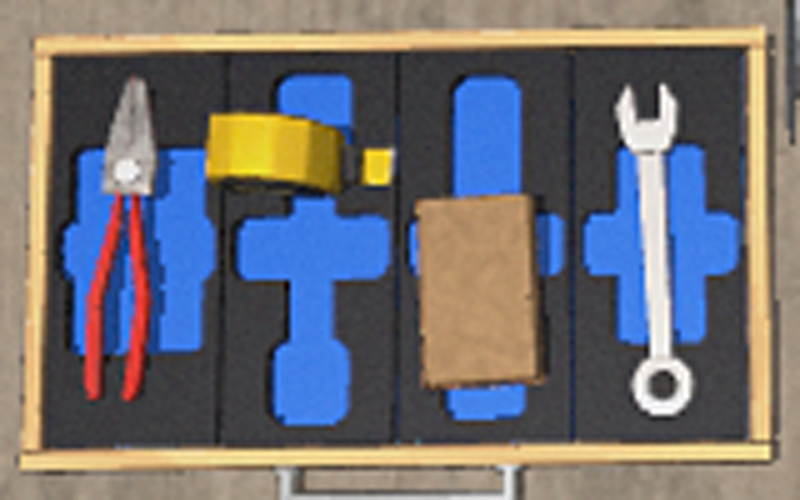

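The zoom shows these cut-outs, left to right:

| Module | Cut-out | Covered by |
|---|---|---|
| 1 | sanding block | pliers |
| 2 | spanner | tape measure |
| 3 | pliers | sanding block |
| 4 | tape measure | spanner |

Each module's +y points along world +x. I'll move over the drawer for a wrist view.

Run:
```python
from h import *
c=bot.capture("top")
print("bench",ray(c,[[388,245],[388,295],[450,245],[450,295],[467,228],[420,268]],0).round(0).tolist())
to([490,296,290],1.571)
```

```text
bench [[499.0, -71.0, 0.0], [362.0, -67.0, 0.0], [497.0, -243.0, 0.0], [360.0, -236.0, 0.0], [544.0, -292.0, 0.0], [434.0, -157.0, 0.0]]
t 0.2 grasp [174.4 495.  245.3] yaw [-3.141 -0.     2.803] q6 [ 1.09  0.34  1.52  0.    1.28 -0.15] shift [-363.8  -82.8  -44.6]
turn -0.339
```

Careful with the scale: shifts go in shares of 0.4 m and turns go in shares of 90 degrees. That gives: -290 mm / 400 = -0.725, -240 mm / 400 = -0.6, -0.339 rad / 1.5708 = -0.2158.

```bash
python3 shift.py '92,-0.15,-0.035,-0.02,-0.0318
92,-0.3,-0.07,-0.0375,-0.0637
92,-0.45,-0.105,-0.055,-0.1082
92,-0.6,-0.14,-0.075,-0.1592
92,-0.725,-0.1675,-0.0925,-0.2158'
python3 - <<'E'
from h import *
to([490,296,290],1.571)
E
```

```text
time: 0.82
tool_pos: [427.4, 334.0, 441.9]
tcp_rot: [3.142, 0.0, -3.139]
contact_force: [0.4, 0.2, -0.2]
grip_width: 92.0
finger_force: 0.0
t 0.82 grasp [427.4 334.  282.9] yaw [ 3.142  0.    -3.139] q6 [ 0.52  0.35  1.41  0.    1.38 -1.05] shift [-62.5 -38.2  -7.1]
turn 0.002
```

To row units: -63 mm / 400 = -0.1575, -40 mm / 400 = -0.1.

```bash
python3 shift.py '92,-0.1,-0.05,-0.0125,0
92,-0.1575,-0.095,-0.0175,0
92,-0.1575,-0.095,-0.0175,0
92,-0.1575,-0.095,-0.0175,0'
python3 - <<'E'
from h import *
c=bot.capture("wrist");cv2.imwrite("pics/w1.png",c["color"][:,:,::-1])
print(pix(c,[[502.5,440,16],[502.5,342,16],[502.5,246,16],[502.5,151,16]]).round())
E
```

```text
time: 1.32
tool_pos: [488.2, 297.9, 448.4]
tcp_rot: [3.141, -0.001, -3.141]
contact_force: [-0.2, 0.4, -0.5]
grip_width: 91.8
finger_force: 0.0
[[463. 214.]
 [367. 214.]
 [273. 214.]
 [180. 214.]]
```

View pics/w1.png

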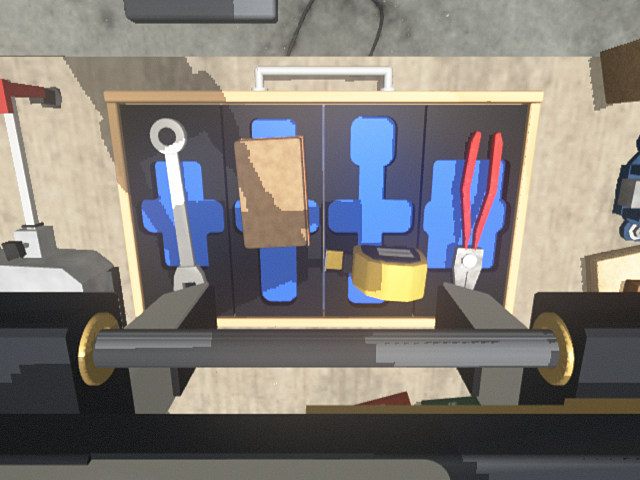

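The wrist view shows all four modules. The thumb notches are centred near columns 182, 277, 370 and 467 at row 215, and the tools are clearly visible. Next I'll measure exact poses.

```bash
cat > meas.py <<'E'
from h import *
c=bot.capture("wrist"); cam=-c["R"].T@c["t"]; print("cam",cam.round(0))
P=lambda u,v,z:ray(c,[[u,v]],z)[0].round(1)
m=mask(c,(100,140,60),(128,255,255),(115,100,530,320))
def ext(x0,x1,rows,cols=None):
    r=m[rows[0]:rows[1],x0:x1]; k=np.where((r>0).sum(0)>=(rows[1]-rows[0])*.5)[0]; return k[0]+x0,k[-1]+1+x0
for n,(a,b) in dict(M4=(125,226),M3=(229,322),M2=(324,420),M1=(421,515)).items():
    u0,u1=ext(a,b,(206,226)); s=[]
    for u,left in((u0,1),(u1,0)):
        # left = low world y side
        X=P(u,214,16); near=(X[1]>cam[1])==bool(left)
        s.append(P(u,214,28 if near else 16)[1])
    ys=np.where((m[:,a:b]>0).sum(1)>=8)[0]; v0,v1=ys[0],ys[-1]+1
    xs=[P((a+b)/2,v,zz)[0] for v,zz in((v0,16),(v1,28 if 0 else 16))]
    print(n,"u",u0,u1,"y",s,"mid",np.mean(s).round(1),"v",v0,v1,"x",xs,np.mean(xs))
def rect(name,lo,hi,box,z):
    k=cv2.morphologyEx(mask(c,lo,hi,box),cv2.MORPH_OPEN,np.ones((3,3)))
    f=max(cv2.findContours(k,0,2)[0],key=cv2.contourArea)[:,0]
    W=ray(c,f,z)[:,:2].astype(np.float32); (cx,cy),wh,an=cv2.minAreaRect(W)
    print(name,"ctr",round(cx,1),round(cy,1),"wh",np.round(wh,1),"ang",round(an,1),"px",f.min(0),f.max(0))
rect("block",(5,40,50),(22,200,255),(233,130,312,260),58)
rect("tape",(22,120,100),(34,255,255),(340,235,440,305),92)
rect("hook",(22,120,100),(34,255,255),(320,235,347,305),31)
rect("red",(0,130,80),(8,255,255),(455,120,515,260),38)
rect("redhi",(170,130,80),(180,255,255),(455,120,515,260),38)
rect("steel",(0,0,130),(180,50,255),(145,110,210,290),35)
E
python3 meas.py
python3 - <<'E'
from h import *
c=bot.capture("wrist");im=c["color"][100:310,130:530,::-1];cv2.imwrite("pics/w2.png",cv2.resize(im,(800,420),interpolation=cv2.INTER_CUBIC))
E
```

```text
cam [416. 300. 429.]
M4 u 142 223 y [np.float64(111.9), np.float64(197.8)] mid 154.9 v 161 266 x [np.float64(449.1), np.float64(558.7)] 503.90000000000003
M3 u 235 319 y [np.float64(207.0), np.float64(293.1)] mid 250.0 v 120 302 x [np.float64(410.0), np.float64(599.7)] 504.85
M2 u 328 413 y [np.float64(302.1), np.float64(389.0)] mid 345.6 v 117 303 x [np.float64(407.1), np.float64(600.6)] 503.85
M1 u 423 504 y [np.float64(396.4), np.float64(482.1)] mid 439.2 v 160 269 x [np.float64(447.5), np.float64(561.3)] 504.4
block ctr 474.9 251.4 wh [100.6  61.9] ang 2.9 px [234 136] [309 248]
tape ctr 547.3 378.4 wh [14.9 33.8] ang 84.9 px [405 265] [425 300]Traceback (most recent call last):
  File "meas.py", line 23, in <module>
    rect("hook",(22,120,100),(34,255,255),(320,235,347,305),31)
    ~~~~^^^^^^^^^^^^^^^^^^^^^^^^^^^^^^^^^^^^^^^^^^^^^^^^^^^^^^^
  File "meas.py", line 18, in rect
    f=max(cv2.findContours(k,0,2)[0],key=cv2.contourArea)[:,0]
      ~~~^^^^^^^^^^^^^^^^^^^^^^^^^^^^^^^^^^^^^^^^^^^^^^^^
ValueError: max() iterable argument is empty
```

View pics/w2.png

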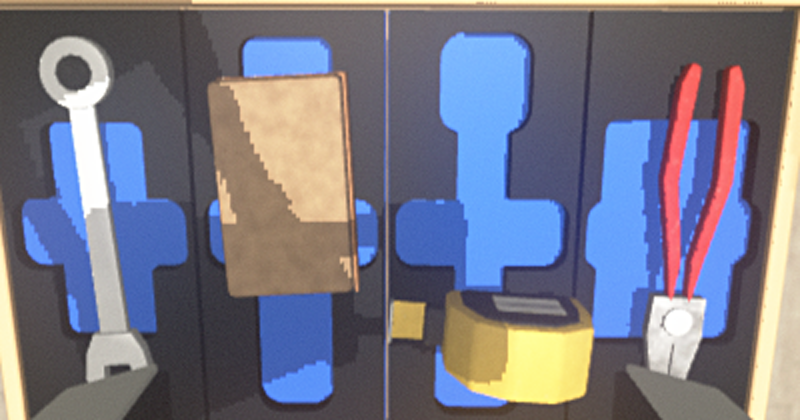

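The crop shows:
- **Spanner:** ring at crop (75, 70), shank running to (115, 320).
- **Block:** tilted about 3°.
- **Tape measure:** case at crop columns 443-592, hook end at column 392 and row 321.
- **Pliers:** handle ends at crop (693, 65) and (737, 67).

I'll turn these into positions.

Run:
```python
from h import *
c=bot.capture("wrist");t=bot.capture("top")
w=lambda p,z:ray(c,[[130+p[0]/2,100+p[1]/2]],z)[0].round(1)
k=lambda p,z:ray(t,[[175+p[0]/5-.4,195+p[1]/5-.4]],z)[0].round(1)
print("spanner ring end",w((73,37),34),"ring ctr",w((73,72),38),"shank",w((84,110),35),w((115.5,320),35))
print(" top: ring ctr",k((662,385),38),"ring end",k((662,417),34),"jaw tips",k((628,85),36),k((662,85),36),"shank",k((650,160),35),k((661,350),35))
print("pliers ends",w((693,65),37),w((737,67),37),"pivot",w((678,321),40)," mid",w((665,175),38),w((718,175),38))
print(" top: nose",k((135,77),36),"ends",k((93,398),37),k((131,398),37),"pivot",k((127,170),40))
print("tape hook end",w((392,321),31),"top corners",w((592,330),80),w((592,390),80),w((520,318),92),w((520,402),92))
print(" top: hook",k((392,167),31),"case",k((208,145),70),k((270,113),92),k((340,150),70))
```

```text
spanner ring end [409.4 153.2  34. ] ring ctr [424.9 153.2  38. ] shank [442.3 155.5  35. ] [546.  161.2  35. ]
 top: ring ctr [425.3 151.6  38. ] ring end [408.5 151.9  34. ] jaw tips [589.2 169.2  36. ] [589.  150.7  36. ] shank [547.8 157.5  35. ] [444.3 152.2  35. ]
pliers ends [421.  438.6  37. ] [421.8 459.   37. ] pivot [544.  442.6  40. ]  mid [471.6 430.1  38. ] [471.5 455.3  38. ]
 top: nose [597.4 438.9  36. ] ends [422.2 456.5  37. ] [421.9 436.1  37. ] pivot [545.2 440.8  40. ]
tape hook end [547.4 300.4  31. ] top corners [535.2 389.8  80. ] [564.1 391.8  80. ] [525.7 355.4  92. ] [564.8 357.1  92. ]
 top: hook [546.5 298.4  31. ] case [553. 390.  70.] [565.6 352.7  92. ] [549.4 319.9  70. ]
```

To row units: 90 mm / 400 = 0.225, 80 mm / 400 = 0.2, 0.55 rad / 1.5708 = 0.3501.

```bash
python3 shift.py '76,-0.05,0.05,0.05,0.1146
76,-0.1,0.1,0.1,0.2292
76,-0.145,0.1525,0.15,0.3501
76,-0.145,0.1525,0.2,0.4647
76,-0.145,0.1525,0.225,0.5857' >/dev/null; python3 shift.py '76,0,0,0,0.1146
76,0,0,0,0.2292
76,0,0,0,0.3438
76,0,0,0,0.4144
76,0,0,0,0.4144'
python3 - <<'E'
from h import *
to([546,358.5,67],0)
E
```

```text
time: 2.82
tool_pos: [546.3, 359.0, 358.8]
tcp_rot: [3.142, -0.0, 1.575]
contact_force: [1.2, 0.6, 0.2]
grip_width: 75.7
finger_force: 0.0
t 2.83 grasp [546.3 359.1 199.8] yaw [ 3.142 -0.     1.575] q6 [0.46 0.62 1.2  0.   1.33 0.46] shift [ -0.6  -0.3 132.8]
turn 0.004
```

```bash
python3 shift.py '76,0,0,0.15,0
76,0,0,0.275,0
76,0,0,0.3325,0
76,0,0,0.3325,0
25,0,0,0.3325,0'; python3 shift.py '25,0,0,0,0
25,0,0,0,0
25,0,0,0,0
25,0,0,0,0
25,0,0,0,0'; python3 shift.py '25,0,0,-0.075,0
25,0,0,-0.225,0
25,0,0,-0.375,0
25,0,0,-0.375,0'
python3 - <<'E'
from h import *
to([434,-150,110],0)
c=bot.capture("side");cv2.imwrite("pics/s1.png",c["color"][:,:,::-1])
E
```

```text
time: 3.45
tool_pos: [547.1, 359.0, 227.2]
tcp_rot: [3.139, -0.001, 1.575]
contact_force: [0.2, -0.5, 0.3]
grip_width: 70.2
finger_force: 0.0
time: 4.08
tool_pos: [547.0, 358.7, 226.3]
tcp_rot: [3.14, -0.001, 1.573]
contact_force: [0.6, -0.1, 2.9]
grip_width: 34.4
finger_force: 29.2
time: 4.58
tool_pos: [547.1, 358.9, 381.3]
tcp_rot: [3.133, -0.005, 1.573]
contact_force: [0.1, 0.4, -2.8]
grip_width: 34.1
finger_force: 29.5
t 4.58 grasp [548.5 359.7 222.3] yaw [ 3.133 -0.005  1.573] q6 [0.46 0.6  1.17 0.   1.36 0.46] shift [-509.9 -116.8  108.9]
turn 0.003
```

View pics/s1.png

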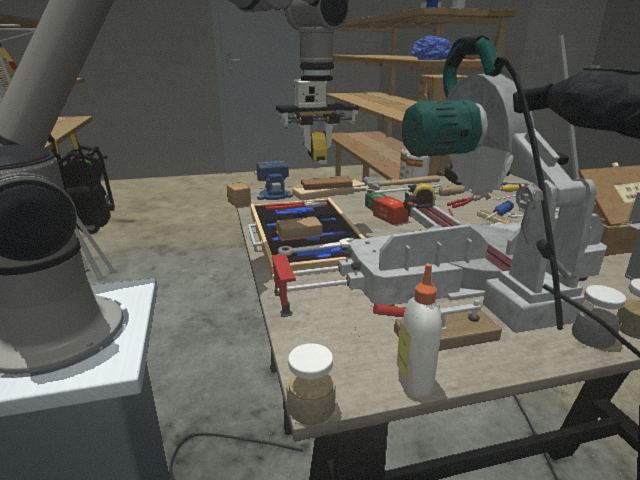

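The tape measure is held at about (320, 147) in the side view, and the path to the bench at this height is clear. The clamp near (283, 280) is tall, so I'll keep the finger line along x.

To row units: -270 mm / 400 = -0.675, -210 mm / 400 = -0.525.

```bash
python3 shift.py '25,-0.1,-0.05,0,0
25,-0.25,-0.1125,0,0
25,-0.3875,-0.175,0,0
25,-0.525,-0.225,0,0
25,-0.675,-0.275,0,0' >/dev/null; python3 shift.py '25,-0.15,0,0,0
25,-0.3,0,0,0
25,-0.45,0,0,0
25,-0.55,0,0,0
25,-0.595,-0.0125,0,0'
python3 - <<'E'
from h import *
to([434,-150,41],0)
E
```

```text
time: 5.88
tool_pos: [432.5, -150.9, 373.4]
tcp_rot: [-3.137, -0.002, 1.571]
contact_force: [-0.1, 0.3, -2.8]
grip_width: 34.2
finger_force: 29.5
t 5.88 grasp [ 431.8 -150.6  214.4] yaw [-3.137e+00 -2.000e-03  1.571e+00] q6 [-0.5   0.25  1.75 -0.    1.15 -0.5 ] shift [  0.2   2.9 173.4]
turn -0.0
```

To row units: 160 mm / 400 = 0.4, 120 mm / 400 = 0.3.

```bash
python3 shift.py '25,0,0,0.15,0
25,0,0,0.3,0
25,0,0,0.4,0
25,0,0,0.4,0'
python3 - <<'E'
from h import *
to([434,-150,40],0)
E
```

```text
time: 6.38
tool_pos: [431.3, -148.0, 212.0]
tcp_rot: [-3.132, -0.005, 1.573]
contact_force: [-0.2, 0.9, -2.1]
grip_width: 34.3
finger_force: 29.5
t 6.38 grasp [ 429.8 -147.2   53.1] yaw [-3.132 -0.005  1.573] q6 [-0.5   0.49  1.94  0.    0.72 -0.5 ] shift [-2.9  4.3 13. ]
turn 0.002
```

To row units: 13 mm / 400 = 0.0325, 8 mm / 400 = 0.02.

```bash
python3 shift.py '25,0,0,0.02,0
25,0,0,0.0325,0
25,0,0,0.0325,0'; python3 shift.py '66,0,0,0,0
66,0,0,0,0
66,0,0,0,0
66,0,0,0,0'; python3 shift.py '66,0,0,-0.125,0
66,0,0,-0.275,0
66,0,0,-0.425,0
66,0,0,-0.425,0'
python3 - <<'E'
from h import *
to([500,158.7,150],1.626)
c=bot.capture("wrist");cv2.imwrite("pics/w3.png",c["color"][:,:,::-1])
E
```

```text
time: 6.75
tool_pos: [433.3, -149.0, 203.3]
tcp_rot: [3.141, 0.0, 1.573]
contact_force: [-0.6, 0.0, -2.2]
grip_width: 34.0
finger_force: 29.5
time: 7.25
tool_pos: [433.3, -149.0, 202.8]
tcp_rot: [3.141, 0.0, 1.573]
contact_force: [0.1, -0.7, -0.6]
grip_width: 65.3
finger_force: 0.0
time: 7.75
tool_pos: [433.9, -149.3, 377.2]
tcp_rot: [3.133, 0.005, 1.573]
contact_force: [0.2, -0.3, -0.2]
grip_width: 65.9
finger_force: 0.0
t 7.75 grasp [ 435.3 -150.   218.2] yaw [3.133 0.005 1.573] q6 [-0.5   0.25  1.74  0.    1.14 -0.5 ] shift [308.9  64.9  67.4]
turn 1.518
```

View pics/w3.png

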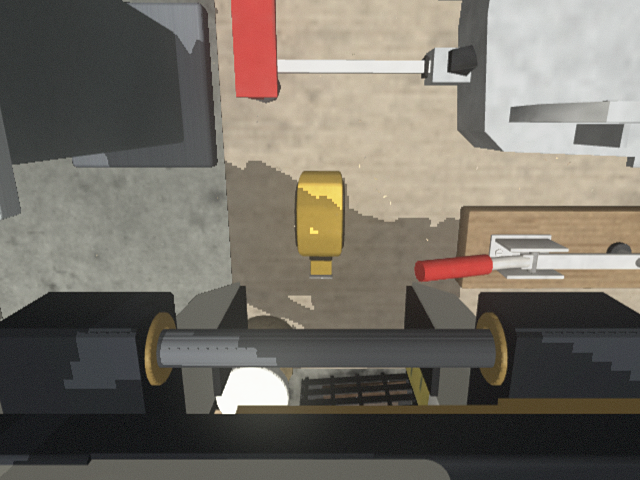

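The tape measure stands upright on the bench at about (320, 215). Next is the spanner.

To row units: 295 mm / 400 = 0.7375, 240 mm / 400 = 0.6, 0.6 rad / 1.5708 = 0.382.

```bash
python3 shift.py '44,0.15,0,0,0
44,0.3,0.025,0,0.0637
44,0.45,0.0625,0,0.1592
44,0.6,0.1125,0,0.2737
44,0.7375,0.15,0,0.382' >/dev/null; python3 shift.py '44,0,0,0,0.1146
44,0,0,0,0.2292
44,0,0,0,0.3438
44,0,0,0,0.4584
44,0,0,0,0.573'
python3 - <<'E'
from h import *
to([499,158.7,50],1.626)
E
```

```text
time: 9.05
tool_pos: [489.0, 132.9, 370.8]
tcp_rot: [3.142, 0.004, 0.095]
contact_force: [0.3, -1.0, -0.5]
grip_width: 43.9
finger_force: 0.0
t 9.05 grasp [488.4 132.8 211.8] yaw [3.142 0.004 0.095] q6 [0.11 0.34 1.63 0.   1.18 1.59] shift [ 13.6 -24.7 161.7]
turn 0.04
```

To row units: 140 mm / 400 = 0.35, 110 mm / 400 = 0.275, 0.04 rad / 1.5708 = 0.0255.

```bash
python3 shift.py '44,0.035,-0.0625,0.125,0.0255
44,0.035,-0.0625,0.275,0.0255
44,0.035,-0.0625,0.35,0.0255
44,0.035,-0.0625,0.35,0.0255
44,0.035,-0.0625,0.35,0.0255'
python3 - <<'E'
from h import *
to([499,158.7,45],1.626)
E
```

```text
time: 9.68
tool_pos: [501.1, 159.2, 233.2]
tcp_rot: [-3.141, -0.0, 0.061]
contact_force: [0.3, -0.8, 1.5]
grip_width: 44.0
finger_force: 0.0
t 9.68 grasp [501.1 159.3  74.2] yaw [-3.141 -0.     0.061] q6 [0.16 0.54 1.74 0.   0.86 1.67] shift [-2.2  0.4 29.2]
turn 0.006
```

To row units: 29 mm / 400 = 0.0725, 20 mm / 400 = 0.05.

```bash
python3 shift.py '44,-0.005,0,0.05,0
44,-0.005,0,0.0725,0
44,-0.005,0,0.0725,0
3,-0.005,0,0.0725,0
3,-0.005,0,0.0725,0'; python3 shift.py '3,0,0,0,0
3,0,0,0,0
3,0,0,0,0
3,0,0,0,0';python3 shift.py '3,0,0,-0.05,0
3,0,0,-0.15,0
3,0,0,-0.15,0'
python3 - <<'E'
from h import *
to([504.3,345,80],1.571)
E
```

```text
time: 10.3
tool_pos: [499.0, 159.2, 204.5]
tcp_rot: [-3.141, -0.001, 0.061]
contact_force: [1.5, -0.2, 1.0]
grip_width: 28.3
finger_force: 0.0
time: 10.8
tool_pos: [498.9, 159.1, 204.1]
tcp_rot: [3.142, -0.001, 0.061]
contact_force: [-0.6, -0.4, 4.0]
grip_width: 14.0
finger_force: 30.0
time: 11.18
tool_pos: [499.5, 159.3, 266.1]
tcp_rot: [-3.141, -0.005, 0.061]
contact_force: [0.0, -0.7, -1.5]
grip_width: 13.7
finger_force: 30.0
t 11.18 grasp [500.3 159.5 107.1] yaw [-3.141 -0.005  0.061] q6 [0.16 0.49 1.71 0.   0.93 1.67] shift [  15.1 -184.9   27.3]
turn 0.061
```

To row units: -185 mm / 400 = -0.4625, -170 mm / 400 = -0.425, 0.061 rad / 1.5708 = 0.0388.

```bash
python3 shift.py '3,0.01,-0.125,-0.025,0.0127
3,0.02,-0.275,-0.025,0.0255
3,0.03,-0.425,-0.025,0.0388
3,0.0375,-0.4625,-0.025,0.0388
3,0.0375,-0.4625,-0.025,0.0388'
python3 - <<'E'
from h import *
to([504.3,345,33],1.571)
c=bot.capture("wrist");cv2.imwrite("pics/w4.png",c["color"][:,:,::-1])
E
```

```text
time: 11.8
tool_pos: [502.0, 345.1, 272.4]
tcp_rot: [3.141, 0.002, 0.002]
contact_force: [-0.5, -0.5, -1.1]
grip_width: 13.9
finger_force: 30.0
t 11.8 grasp [501.8 344.9 113.4] yaw [3.141e+00 2.000e-03 2.000e-03] q6 [ 0.48  0.62  1.45 -0.    1.07  2.05] shift [ 2.7 -0.1 80.4]
turn 0.001
```

View pics/w4.png

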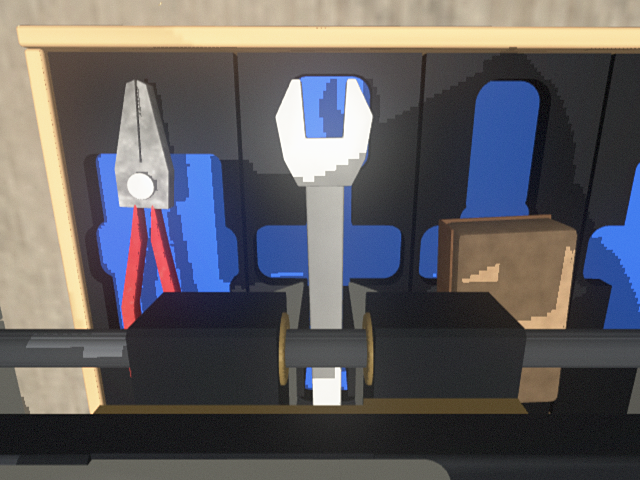

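The spanner is held straight, jaw tips near (297, 80) and (355, 80). The pocket end shows at about (335, 75) and the notch spans columns 257-400 at row 250. Checking offsets.

Run:
```python
from h import *
c=bot.capture("wrist");print(-c["R"].T@c["t"])
print("jaw tips",ray(c,[[297,80],[355,80]],105).round(1)[:,:2],"jaw sides",ray(c,[[277,120],[373,120]],105).round(1)[:,:2],"shank",ray(c,[[307.5,230],[344,230]],102).round(1)[:,:2])
print("pocket M2 end",ray(c,[[335,74.5]],16).round(1),"notch",ray(c,[[257,250]],16).round(1),ray(c,[[401,250]],16).round(1),ray(c,[[257,250]],28).round(1),ray(c,[[401,250]],28).round(1))
print("M3 end",ray(c,[[508,80]],16).round(1),"M3 sides z28/16", ray(c,[[476,100]],28).round(1), ray(c,[[540,100]],16).round(1))
```

```text
[575.29785307 345.44632574 252.73603716]
jaw tips [[589.8 354.8]
 [589.8 335.4]] jaw sides [[576.9 361.9]
 [576.9 328.9]] shank [[537.1 352. ]
 [537.1 338.2]]
pocket M2 end [[601.3 340.1  16. ]] notch [[502.9 386.2  16. ]] [[503.  299.6  16. ]] [[506.5 384.1  28. ]] [[506.6 301.9  28. ]]
M3 end [[598.7 246.9  16. ]] M3 sides z28/16 [[587.8 267.3  28. ]] [[588.5 228.2  16. ]]
```

To row units: 77 mm / 400 = 0.1925, 70 mm / 400 = 0.175.

```bash
python3 shift.py '3,0.01,0.0025,0.0875,0
3,0.01,0.0025,0.1375,0
3,0.01,0.0025,0.175,0
3,0.01,0.0025,0.1925,0
3,0.01,0.0025,0.1925,0'
python3 - <<'E'
from h import *
to([505.5,344,34],1.571)
E
```

```text
time: 12.52
tool_pos: [506.7, 343.3, 196.8]
tcp_rot: [3.142, 0.0, -0.001]
contact_force: [0.3, -0.4, -0.6]
grip_width: 13.7
finger_force: 30.0
t 12.53 grasp [506.6 343.3  37.8] yaw [ 3.142e+00  0.000e+00 -1.000e-03] q6 [0.47 0.72 1.5  0.   0.92 2.04] shift [-1.1 -0.7  3.8]
turn -0.001
```

To row units: 4 mm / 400 = 0.01, -1 mm / 400 = -0.0025.

```bash
python3 shift.py '3,-0.0025,0,0.01,0
3,-0.0025,0,0.01,0
34,-0.0025,0,0.01,0
34,-0.0025,0,0.01,0
34,-0.0025,0,0.01,0'; python3 shift.py '34,0,0,-0.125,0
34,0,0,-0.275,0
34,0,0,-0.425,0
34,0,0,-0.425,0'
python3 - <<'E'
from h import *
c=bot.capture("wrist");cv2.imwrite("pics/w5.png",c["color"][:,:,::-1])
to([432,-150,180],0)
E
```

```text
time: 13.15
tool_pos: [506.0, 344.7, 194.3]
tcp_rot: [-3.139, -0.004, -0.0]
contact_force: [0.3, 3.2, 5.0]
grip_width: 33.3
finger_force: 2.6
time: 13.65
tool_pos: [506.0, 344.2, 368.9]
tcp_rot: [-3.136, -0.01, 0.0]
contact_force: [0.2, 0.3, 0.3]
grip_width: 34.2
finger_force: 0.0
t 13.7 grasp [506.3 344.3 206.5] yaw [-3.139 -0.005  0.   ] q6 [0.47 0.53 1.33 0.   1.27 2.04] shift [-74.5 494.4  24.8]
turn -1.571
```

View pics/w5.png

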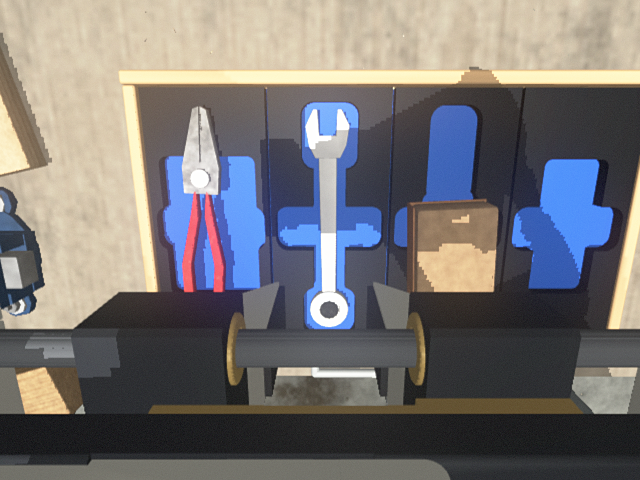

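The spanner lies flat in its cut-out, around column 329 and rows 107-325, against the notch at 279-381. Back for the tape measure.

To row units: 275 mm / 400 = 0.6875, 220 mm / 400 = 0.55, -0.85 rad / 1.5708 = -0.5411.

```bash
python3 shift.py '66,-0.0375,0.1375,0,-0.1019
66,-0.075,0.275,0,-0.2037
66,-0.125,0.4125,0,-0.3183
66,-0.1625,0.55,0,-0.4265
66,-0.185,0.6875,0,-0.5411' >/dev/null;  python3 - <<'E'
from h import *
to([433,-149,180],0)
E
```

```text
t 14.32 grasp [431.   73.4 202.4] yaw [-3.139e+00  2.000e-03  8.350e-01] q6 [-0.01  0.23  1.82  0.    1.1   0.73] shift [-163.5  150.9   22.4]
turn -0.736
```

To row units: -163 mm / 400 = -0.4075, -158 mm / 400 = -0.395, -0.736 rad / 1.5708 = -0.4686.

```bash
python3 shift.py '66,-0.105,0.095,0,-0.0955
66,-0.21,0.1925,0,-0.191
66,-0.31,0.2875,0,-0.3056
66,-0.395,0.365,0,-0.4011
66,-0.4075,0.3775,0,-0.4686' >/dev/null; python3 shift.py '66,0,0,0,0
66,0,0,0,0'
python3 - <<'E'
from h import *
to([433,-149,180],0)
c=bot.capture("wrist")
m=cv2.morphologyEx(mask(c,(18,100,60),(36,255,255),(260,120,400,300)),cv2.MORPH_OPEN,np.ones((3,3)))
n,l,s,ce=cv2.connectedComponentsWithStats(m)
for r in s[1:]:
    if r[4]>60: print(r, [ray(c,[r[:2],r[:2]+r[2:4]],z).round(1).tolist() for z in(3,64)])
E
```

```text
time: 15.2
tool_pos: [433.9, -146.6, 362.0]
tcp_rot: [-3.14, -0.001, 1.563]
contact_force: [-0.7, -0.2, 0.2]
grip_width: 65.9
finger_force: 0.0
t 15.2 grasp [ 433.6 -146.4  203. ] yaw [-3.140e+00 -1.000e-03  1.563e+00] q6 [-0.49  0.26  1.77  0.    1.11 -0.49] shift [-2.6 -0.6 23. ]
turn -0.008
[ 299  179   50   89 4172] [[[412.1, -114.2, 3.0], [453.9, -191.7, 3.0]], [[416.2, -106.7, 64.0], [450.5, -170.3, 64.0]]]
[315 271  22  15 327] [[[424.2, -194.4, 3.0], [443.5, -208.5, 3.0]], [[426.2, -172.5, 64.0], [441.9, -184.1, 64.0]]]
```

To row units: 162 mm / 400 = 0.405, 120 mm / 400 = 0.3.

```bash
python3 shift.py '66,-0.005,-0.0025,0.15,0
66,-0.005,-0.0025,0.3,0
66,-0.005,-0.0025,0.405,0
66,-0.005,-0.0025,0.405,0
25,-0.005,-0.0025,0.405,0'>/dev/null; python3 shift.py '25,0,0,0,0
25,0,0,0,0
25,0,0,0,0
25,0,0,0,0';  python3 shift.py '25,0,0,-0.125,0
25,0,0,-0.275,0
25,0,0,-0.4,0
25,0,0,-0.4,0'
python3 - <<'E'
from h import *
to([491,154,190],1.571)
E
```

```text
time: 16.38
tool_pos: [433.3, -149.4, 201.7]
tcp_rot: [3.14, 0.001, 1.565]
contact_force: [-1.1, 1.0, 7.9]
grip_width: 33.8
finger_force: 30.0
time: 16.88
tool_pos: [433.6, -149.6, 364.3]
tcp_rot: [3.134, 0.004, 1.565]
contact_force: [-0.2, 0.7, -3.5]
grip_width: 33.6
finger_force: 30.0
t 16.88 grasp [ 434.7 -150.2  205.3] yaw [3.134 0.004 1.565] q6 [-0.5   0.26  1.76  0.    1.11 -0.49] shift [304.6  54.4  14.6]
turn 1.565
```

Careful with the scale: shifts go in shares of 0.4 m and turns go in shares of 90 degrees. That gives: 295 mm / 400 = 0.7375, 240 mm / 400 = 0.6, 0.6 rad / 1.5708 = 0.382.

```bash
python3 shift.py '25,0.15,0,0,0
25,0.3,0.0375,0,0.0637
25,0.45,0.0875,0,0.1592
25,0.6,0.15,0,0.2674
25,0.7375,0.1875,0,0.382' >/dev/null; python3 shift.py '25,0,0,0,0.1146
25,0,0,0,0.2292
25,0,0,0,0.3438
25,0,0,0,0.4584
25,0,0,0,0.573'>/dev/null;python3 shift.py '25,0,0,0,0.0414
25,0,0,0,0.0414'
python3 - <<'E'
from h import *
to([515.3,154,110],1.571)
E
```

```text
time: 18.38
tool_pos: [506.6, 134.2, 359.2]
tcp_rot: [3.141, 0.003, 0.025]
contact_force: [1.1, 0.3, -2.0]
grip_width: 33.9
finger_force: 30.0
t 18.38 grasp [506.1 134.1 200.2] yaw [3.141e+00 3.000e-03 2.500e-02] q6 [0.11 0.38 1.6  0.   1.17 1.66] shift [ 10.  -19.7  90.1]
turn 0.024
```

To row units: 90 mm / 400 = 0.225, 40 mm / 400 = 0.1, 0.025 rad / 1.5708 = 0.0159.

```bash
python3 shift.py '25,0.0225,-0.05,0.1,0.0159
25,0.0225,-0.05,0.225,0.0159
25,0.0225,-0.05,0.225,0.0159
25,0.0225,-0.05,0.225,0.0159'
python3 - <<'E'
from h import *
to([515.3,154,60],1.571)
c=bot.capture("wrist");cv2.imwrite("pics/w6.png",c["color"][:,:,::-1]);print(-c["R"].T@c["t"])
E
```

```text
time: 18.88
tool_pos: [516.0, 154.4, 271.9]
tcp_rot: [-3.141, -0.001, -0.0]
contact_force: [0.1, 0.1, -1.6]
grip_width: 33.7
finger_force: 30.0
t 18.88 grasp [516.2 154.5 112.9] yaw [-3.141e+00 -1.000e-03 -0.000e+00] q6 [0.15 0.51 1.66 0.   0.97 1.72] shift [-1.   0.5 52.9]
turn -0.001
[589.11569382 155.8007445  252.29447636]
```

View pics/w6.png

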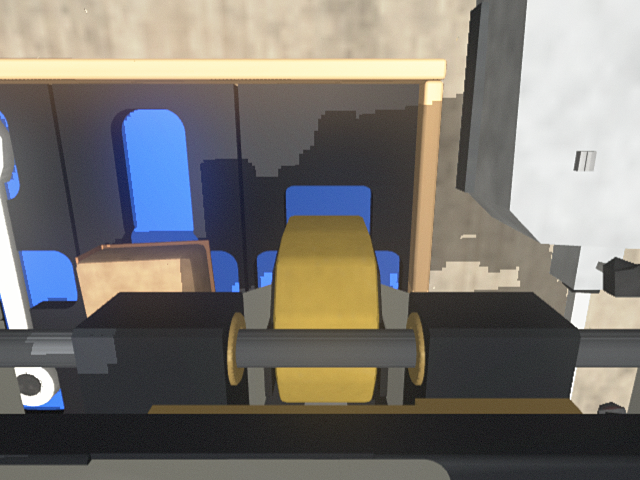

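The tape measure hangs over its pocket, which spans columns 286-371. The case is centred at about 325, so it is aligned. Lowering.

To row units: 50 mm / 400 = 0.125, 40 mm / 400 = 0.1.

```bash
python3 shift.py '25,-0.0025,0.0013,0.0625,0
25,-0.0025,0.0013,0.1,0
25,-0.0025,0.0013,0.125,0
25,-0.0025,0.0013,0.125,0'
python3 - <<'E'
from h import *
to([515.3,154,58.6],1.571)
E
```

```text
time: 19.42
tool_pos: [514.5, 154.0, 220.8]
tcp_rot: [3.142, 0.001, -0.001]
contact_force: [0.5, -0.4, -3.0]
grip_width: 34.1
finger_force: 30.0
t 19.43 grasp [514.4 154.   61.8] yaw [ 3.142e+00  1.000e-03 -1.000e-03] q6 [0.15 0.58 1.71 0.   0.85 1.72] shift [ 0.9 -0.   3.2]
turn -0.001
```

Underside is at about z = 19, inside the pocket with no contact. I'll release, lift and go over to the block.

To row units: 3 mm / 400 = 0.0075.

```bash
python3 shift.py '25,0,0,0.0075,0
25,0,0,0.0075,0
60,0,0,0.0075,0
60,0,0,0.0075,0
60,0,0,0.0075,0'; python3 shift.py '60,0,0,-0.125,0
60,0,0,-0.275,0
60,0,0,-0.4,0
84,0,0,-0.4,0'
python3 - <<'E'
from h import *
to([475,250.5,66],1.621)
c=bot.capture("wrist");cv2.imwrite("pics/w7.png",c["color"][:,:,::-1])
E
```

```text
time: 20.05
tool_pos: [514.6, 154.0, 218.2]
tcp_rot: [-3.141, -0.001, -0.001]
contact_force: [0.4, -0.5, 0.3]
grip_width: 57.9
finger_force: 0.0
time: 20.55
tool_pos: [515.1, 154.1, 382.3]
tcp_rot: [-3.14, -0.009, -0.001]
contact_force: [0.5, 0.4, -1.0]
grip_width: 65.7
finger_force: 0.0
t 20.55 grasp [516.6 154.3 223.3] yaw [-3.14e+00 -9.00e-03 -1.00e-03] q6 [0.15 0.38 1.53 0.   1.22 1.72] shift [-43.1 -95.9 157.1]
turn -0.051
```

View pics/w7.png

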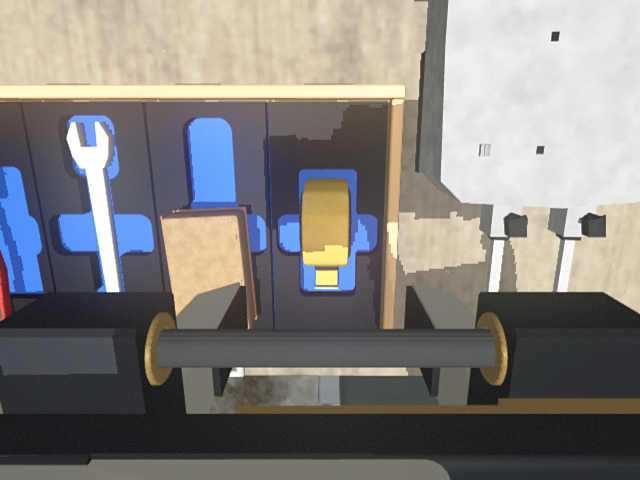

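The tape measure is down in its pocket, hook included (case at (325, 220), pocket at rows 170-291). Next is the block, shifting first and then descending.

To row units: 120 mm / 400 = 0.3, -96 mm / 400 = -0.24, -0.051 rad / 1.5708 = -0.0325.

```bash
python3 shift.py '84,-0.05,-0.125,0.05,-0.0318
84,-0.1025,-0.24,0.1,-0.0325
84,-0.1025,-0.24,0.225,-0.0325
84,-0.1025,-0.24,0.3,-0.0325
84,-0.1025,-0.24,0.3,-0.0325'
python3 - <<'E'
from h import *
to([475,250.5,55],1.621)
E
```

```text
time: 21.22
tool_pos: [472.2, 249.7, 254.4]
tcp_rot: [3.139, 0.008, 0.05]
contact_force: [-0.3, 0.3, 0.6]
grip_width: 83.9
finger_force: 0.0
t 21.23 grasp [471.  249.2  95.4] yaw [3.139 0.008 0.05 ] q6 [0.34 0.53 1.69 0.   0.93 1.86] shift [ 4.4 -1.2 40.4]
turn 0.0
```

To row units: 42 mm / 400 = 0.105, 30 mm / 400 = 0.075.

```bash
python3 shift.py '84,0.005,-0.0025,0.075,0
84,0.005,-0.0025,0.105,0
84,0.005,-0.0025,0.105,0
50,0.005,-0.0025,0.105,0
50,0.005,-0.0025,0.105,0'; python3 shift.py '50,0,0,0,0
50,0,0,0,0
50,0,0,0,0';  python3 shift.py '50,0,0,-0.125,0
50,0,0,-0.25,0
50,0,0,-0.375,0
50,0,0,-0.375,0'
python3 - <<'E'
from h import *
to([434,-150,180],0)
E
```

```text
time: 21.85
tool_pos: [475.8, 251.2, 216.9]
tcp_rot: [-3.141, -0.002, 0.05]
contact_force: [0.3, 0.9, -0.0]
grip_width: 68.4
finger_force: 0.0
time: 22.22
tool_pos: [475.7, 251.1, 216.6]
tcp_rot: [-3.141, -0.001, 0.05]
contact_force: [-1.2, -1.3, 6.6]
grip_width: 60.9
finger_force: 30.0
time: 22.72
tool_pos: [476.1, 251.4, 369.9]
tcp_rot: [-3.139, -0.008, 0.05]
contact_force: [-0.4, 0.4, -0.7]
grip_width: 60.6
finger_force: 30.0
t 22.73 grasp [477.4 251.9 210.9] yaw [-3.139 -0.008  0.05 ] q6 [0.34 0.39 1.55 0.   1.19 1.86] shift [-63.7 399.3  29.3]
turn -1.521
```

To row units: 265 mm / 400 = 0.6625, 215 mm / 400 = 0.5375, -0.85 rad / 1.5708 = -0.5411.

```bash
python3 shift.py '50,-0.025,0.125,0,-0.1019
50,-0.05,0.2625,0,-0.2037
50,-0.0875,0.4,0,-0.3183
50,-0.125,0.5375,0,-0.4265
50,-0.15,0.6625,0,-0.5411' >/dev/null
python3 - <<'E'
from h import *
to([434,-150,180],0)
E
```

```text
t 23.35 grasp [429.6  -8.9 205.7] yaw [-3.14e+00  1.00e-03  8.58e-01] q6 [-0.2   0.21  1.83  0.    1.1   0.51] shift [-103.8   95.7   25.6]
turn -0.713
```

To row units: -104 mm / 400 = -0.26, 96 mm / 400 = 0.24, -0.713 rad / 1.5708 = -0.4539.

```bash
python3 shift.py '50,-0.1,0.09,0,-0.1019
50,-0.2,0.18,0,-0.2037
50,-0.26,0.24,0,-0.3183
50,-0.26,0.24,0.075,-0.4265
50,-0.26,0.24,0.15,-0.4539' >/dev/null;python3 shift.py '50,0,0,0.125,0
50,0,0,0.2,0
50,0,0,0.2,0'
python3 - <<'E'
from h import *
to([434,-150,32],0)
E
```

```text
time: 24.35
tool_pos: [433.6, -148.4, 223.3]
tcp_rot: [-3.135, -0.003, 1.565]
contact_force: [-0.1, -0.2, -0.2]
grip_width: 60.7
finger_force: 30.0
t 24.35 grasp [ 432.6 -147.9   64.3] yaw [-3.135e+00 -3.000e-03  1.565e+00] q6 [-0.5   0.47  1.93  0.    0.75 -0.49] shift [-2.2  1.6 32.3]
turn -0.005
```

To row units: 33 mm / 400 = 0.0825, 25 mm / 400 = 0.0625.

```bash
python3 shift.py '50,0,0,0.0625,0
50,0,0,0.0825,0
50,0,0,0.0825,0
50,0,0,0.0825,0'
python3 - <<'E'
from h import *
to([434,-150,30],0)
E
```

```text
time: 24.85
tool_pos: [435.0, -149.2, 193.7]
tcp_rot: [3.14, 0.0, 1.565]
contact_force: [-0.5, -0.3, -1.0]
grip_width: 61.1
finger_force: 30.0
t 24.85 grasp [ 435.2 -149.2   34.7] yaw [3.14  0.    1.565] q6 [-0.5   0.53  1.95  0.    0.67 -0.49] shift [-0.8 -1.2  4.7]
turn -0.005
```

To row units: 4 mm / 400 = 0.01.

```bash
python3 shift.py '50,0,0,0.01,0
50,0,0,0.01,0
84,0,0,0.01,0
84,0,0,0.01,0
84,0,0,0.01,0'; python3 shift.py '84,0,0,-0.125,0
84,0,0,-0.275,0
84,0,0,-0.425,0
84,0,0,-0.425,0'
python3 - <<'E'
from h import *
to([509,445,180],1.524)
E
```

```text
time: 25.48
tool_pos: [436.1, -149.6, 191.5]
tcp_rot: [3.135, 0.003, 1.566]
contact_force: [-3.5, 2.2, 19.7]
grip_width: 83.4
finger_force: 0.0
time: 25.98
tool_pos: [435.5, -149.4, 363.8]
tcp_rot: [3.132, 0.005, 1.566]
contact_force: [-0.9, -0.1, -1.3]
grip_width: 83.8
finger_force: 0.0
t 25.98 grasp [ 437.  -150.2  204.8] yaw [3.132 0.005 1.566] q6 [-0.5   0.26  1.76  0.    1.11 -0.49] shift [595.6  68.7  22.5]
turn -1.529
```

To row units: 300 mm / 400 = 0.75, 246 mm / 400 = 0.615.

```bash
python3 shift.py '60,0.15,0,0,0
60,0.305,0.0125,0,0
60,0.46,0.0375,0,0
60,0.615,0.075,0,0
60,0.75,0.1,0,0' >/dev/null; python3 shift.py '60,0.15,0.0125,0,-0.0637
60,0.3,0.03,0,-0.1401
60,0.45,0.05,0,-0.2228
60,0.6,0.0625,0,-0.3183
60,0.725,0.075,0,-0.4265' >/dev/null;  python3 shift.py '60,0,0,0,-0.1082
60,0,0,0,-0.2165
60,0,0,0,-0.3247
60,0,0,0,-0.4393
60,0,0,0,-0.5475' >/dev/null
python3 - <<'E'
from h import *
to([509,444,90],1.524)
E
```

```text
t 27.85 grasp [507.5 440.3 198.6] yaw [-3.140e+00 -2.000e-03  3.101e+00] q6 [ 0.6   0.65  1.14  0.    1.36 -0.93] shift [ -1.5   3.9 108.6]
turn 0.006
```

To row units: 130 mm / 400 = 0.325, 100 mm / 400 = 0.25.

```bash
python3 shift.py '60,-0.0025,0.01,0.125,0
60,-0.0025,0.01,0.25,0
60,-0.0025,0.01,0.325,0
60,-0.0025,0.01,0.325,0
60,-0.0025,0.01,0.325,0'
python3 - <<'E'
from h import *
to([509,444,47.5],1.524)
E
```

```text
time: 28.48
tool_pos: [509.4, 444.8, 230.0]
tcp_rot: [3.141, 0.001, 3.095]
contact_force: [-0.4, -0.7, 0.6]
grip_width: 59.9
finger_force: 0.0
t 28.48 grasp [509.7 444.9  71. ] yaw [3.141e+00 1.000e-03 3.095e+00] q6 [ 0.6   0.78  1.27  0.    1.1  -0.92] shift [ 0.6 -1.  23.5]
turn 0.001
```

To row units: 23 mm / 400 = 0.0575, 15 mm / 400 = 0.0375.

```bash
python3 shift.py '60,0.0013,-0.0025,0.0375,0
60,0.0013,-0.0025,0.0575,0
60,0.0013,-0.0025,0.0575,0
10,0.0013,-0.0025,0.0575,0
10,0.0013,-0.0025,0.0575,0'; python3 shift.py '10,0,0,0,0
10,0,0,0,0
10,0,0,0,0';  python3 shift.py '10,0,0,-0.05,0
10,0,0,-0.15,0
10,0,0,-0.2,0
10,0,0,-0.2,0'
python3 - <<'E'
from h import *
to([504.2,249,130],1.571)
E
```

```text
time: 29.1
tool_pos: [508.7, 443.6, 206.4]
tcp_rot: [3.141, 0.001, 3.095]
contact_force: [0.3, 1.0, 1.1]
grip_width: 44.3
finger_force: 0.0
time: 29.48
tool_pos: [508.6, 443.5, 206.1]
tcp_rot: [3.141, 0.0, 3.095]
contact_force: [-1.3, 0.1, 1.1]
grip_width: 22.1
finger_force: 29.5
time: 29.98
tool_pos: [508.9, 443.8, 289.0]
tcp_rot: [3.138, 0.004, 3.096]
contact_force: [-0.5, 0.3, -1.9]
grip_width: 22.3
finger_force: 29.5
t 29.98 grasp [509.6 444.3 130. ] yaw [3.138 0.004 3.096] q6 [ 0.6   0.71  1.22  0.    1.21 -0.92] shift [  -3.6 -195.3   -0.6]
turn -0.046
```

To row units: -195 mm / 400 = -0.4875, -160 mm / 400 = -0.4, -0.046 rad / 1.5708 = -0.0293.

```bash
python3 shift.py '10,-0.0025,-0.1,0,-0.0127
10,-0.005,-0.25,0,-0.0293
10,-0.01,-0.4,0,-0.0293
10,-0.01,-0.4875,0,-0.0293
10,-0.01,-0.4875,0,-0.0293'
python3 - <<'E'
from h import *
to([504.2,249,36],1.571)
c=bot.capture("wrist");cv2.imwrite("pics/w8.png",c["color"][:,:,::-1]);print(-c["R"].T@c["t"])
E
```

```text
time: 30.6
tool_pos: [503.4, 246.3, 285.3]
tcp_rot: [-3.141, -0.002, 3.138]
contact_force: [-0.0, 0.4, -1.7]
grip_width: 22.3
finger_force: 29.5
t 30.6 grasp [503.1 246.1 126.3] yaw [-3.141e+00 -2.000e-03  3.138e+00] q6 [ 0.32  0.53  1.59 -0.    1.03 -1.25] shift [-1.3  3.  90.3]
turn -0.004
[431.31984408 247.90180467 265.71659962]
```

View pics/w8.png

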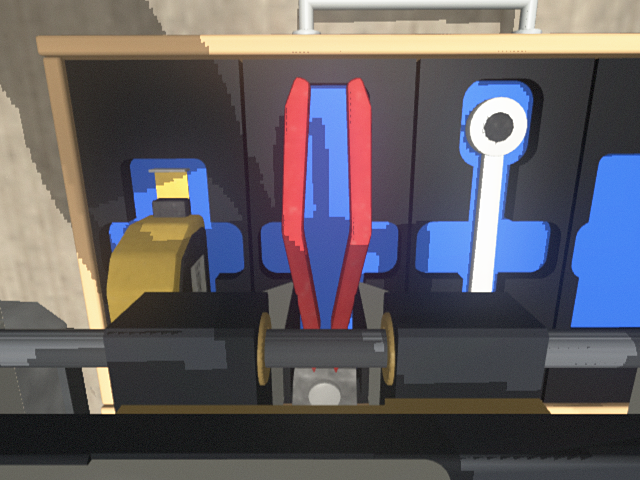

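The pliers hang straight: handle ends at (298, 79) and (359, 79), centre column 328. The notch spans columns 261-398, centre 329.5.

Run:
```python
from h import *
c=bot.capture("wrist")
P=lambda u,v,z:ray(c,[[u,v]],z)[0].round(1).tolist()
print("handle ends",P(298,79,116),P(359,79,116),P(328,79,112),"wide",P(282,235,116),P(371,235,116))
print("pocket end",P(328,85,16),"M2 end",P(497,80,16),"M3 notch",P(261,248,16),P(398.5,248,16),"M2 notch",P(417,248,16),P(550,248,16),"notch x",P(390,222,16),P(390,274,16),P(390,274,28))
```

```text
handle ends [415.9, 239.8, 116.0] [415.9, 260.6, 116.0] [415.5, 250.1, 112.0] wide [470.8, 232.7, 116.0] [470.8, 266.2, 116.0]
pocket end [408.7, 250.6, 16.0] M2 end [406.1, 346.6, 16.0] M3 notch [505.5, 208.2, 16.0] [505.6, 295.2, 16.0] M2 notch [505.6, 306.9, 16.0] [505.7, 391.1, 16.0] notch x [488.7, 289.2, 16.0] [523.1, 290.6, 16.0] [518.7, 288.6, 28.0]
```

To row units: 50 mm / 400 = 0.125, 30 mm / 400 = 0.075.

```bash
python3 shift.py '10,0,0,0.075,0
10,0,0,0.125,0
10,0,0,0.125,0
10,0,0,0.125,0'
python3 - <<'E'
from h import *
to([503.7,249,36],1.571)
E
```

```text
time: 31.2
tool_pos: [503.8, 249.4, 236.4]
tcp_rot: [3.141, 0.001, -3.141]
contact_force: [-0.2, -0.1, -1.7]
grip_width: 22.3
finger_force: 29.5
t 31.2 grasp [503.9 249.5  77.4] yaw [ 3.141e+00  1.000e-03 -3.141e+00] q6 [ 0.32  0.59  1.63  0.    0.92 -1.25] shift [ 0.2 -0.5 41.4]
turn 0.001
```

To row units: 38 mm / 400 = 0.095, 30 mm / 400 = 0.075.

```bash
python3 shift.py '10,0,-0.0013,0.05,0
10,0,-0.0013,0.075,0
10,0,-0.0013,0.095,0
10,0,-0.0013,0.095,0'
python3 - <<'E'
from h import *
to([503.7,249,36],1.571)
E
```

```text
time: 31.7
tool_pos: [503.6, 248.1, 197.7]
tcp_rot: [-3.142, -0.0, 3.141]
contact_force: [1.0, -0.3, -1.9]
grip_width: 22.2
finger_force: 29.5
t 31.7 grasp [503.5 248.1  38.7] yaw [-3.142 -0.     3.141] q6 [ 0.32  0.65  1.66  0.    0.84 -1.25] shift [-0.2  0.9  2.7]
turn -0.0
```

To row units: 2 mm / 400 = 0.005, 0.5 mm / 400 = 0.0013.

```bash
python3 shift.py '10,0,0.0013,0.005,0
10,0,0.0013,0.005,0
38,0,0.0013,0.005,0
38,0,0.0013,0.005,0
38,0,0.0013,0.005,0'; python3 shift.py '38,0,0,-0.125,0
38,0,0,-0.275,0
38,0,0,-0.4125,0
38,0,0,-0.4125,0'
python3 - <<'E'
from h import *
to([436,-149.5,180],0)
c=bot.capture("wrist");cv2.imwrite("pics/w9.png",c["color"][:,:,::-1])
E
```

```text
time: 32.33
tool_pos: [503.7, 248.6, 196.2]
tcp_rot: [3.141, 0.001, 3.141]
contact_force: [-0.7, 0.6, 0.6]
grip_width: 37.4
finger_force: 0.0
time: 32.83
tool_pos: [504.3, 248.9, 365.9]
tcp_rot: [3.138, 0.01, 3.142]
contact_force: [-0.6, -0.2, -1.1]
grip_width: 37.9
finger_force: 0.0
t 32.83 grasp [505.8 249.4 206.9] yaw [3.138 0.01  3.142] q6 [ 0.32  0.44  1.48  0.    1.21 -1.25] shift [  70.  -399.    24.9]
turn 1.571
```

View pics/w9.png

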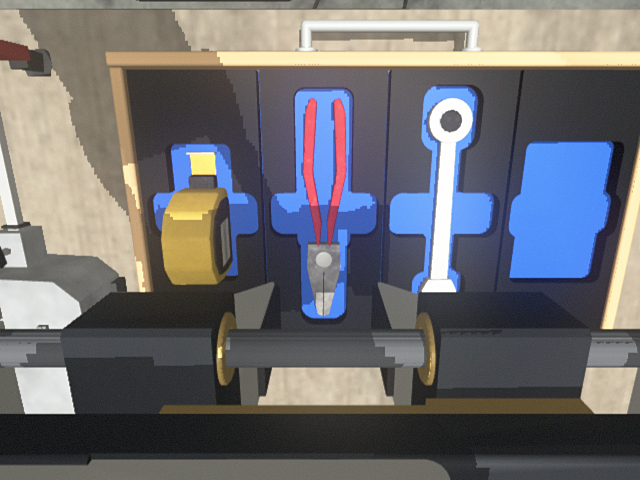

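The pliers are in their pocket with margin at both ends (rows 99-315 inside 88-319). Fetching the block.

To row units: -265 mm / 400 = -0.6625, -215 mm / 400 = -0.5375, 0.85 rad / 1.5708 = 0.5411.

```bash
python3 shift.py '84,0.025,-0.125,0,0.1019
84,0.05,-0.2625,0,0.2037
84,0.0875,-0.4,0,0.3183
84,0.125,-0.5375,0,0.4265
84,0.165,-0.6625,0,0.5411' >/dev/null
python3 - <<'E'
from h import *
to([436,-149.5,180],0)
E
```

```text
t 33.5 grasp [436.  -18.  200.4] yaw [-3.140e+00 -2.000e-03  2.285e+00] q6 [-0.22  0.23  1.82 -0.    1.09 -0.93] shift [-99.4 -86.2  20.3]
turn 0.715
```

To row units: -99 mm / 400 = -0.2475, -86 mm / 400 = -0.215, 0.715 rad / 1.5708 = 0.4552.

```bash
python3 shift.py '84,-0.1,-0.09,0,0.1019
84,-0.2,-0.18,0,0.2037
84,-0.2475,-0.215,0,0.3183
84,-0.2475,-0.215,0,0.4265
84,-0.2475,-0.215,0,0.4552' >/dev/null; python3 shift.py '84,0,0,0,0
84,0,0,0,0' >/dev/null
python3 - <<'E'
from h import *
to([435.5,-149.5,38],0)
c=bot.capture("wrist");cv2.imwrite("pics/w10.png",c["color"][:,:,::-1])
E
```

```text
t 34.38 grasp [ 437.9 -147.3  201.1] yaw [-3.140e+00 -1.000e-03  1.578e+00] q6 [-0.49  0.27  1.76  0.    1.11 -0.5 ] shift [ -2.3  -2.2 163.1]
turn 0.007
```

View pics/w10.png

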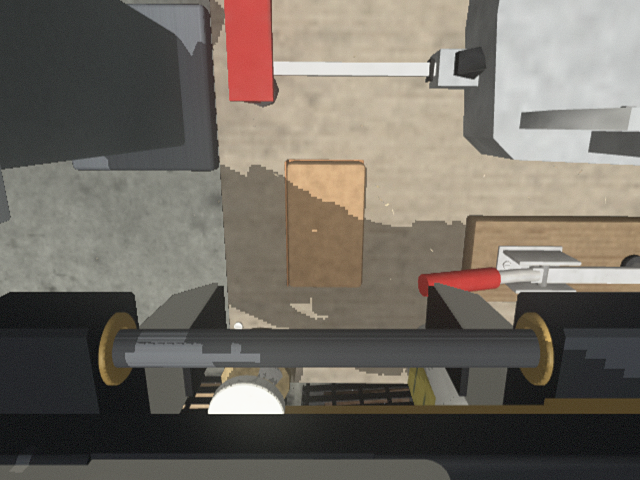

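The block sits flat on the bench (columns 287-364, rows 161-286). The clamp handle tip at (420, 283) is clear of the fingers.

```bash
python3 - <<'E'
from h import *
c=bot.capture("wrist")
print(ray(c,[[287,162],[364,162],[287,286],[362,286]],30).round(1).tolist())
E
python3 shift.py '84,-0.005,-0.005,0.15,0.0045
84,-0.005,-0.005,0.275,0.0045
84,-0.005,-0.005,0.375,0.0045
84,-0.005,-0.005,0.375,0.0045'
python3 - <<'E'
from h import *
to([435.5,-149.5,36],0)
E
```

```text
[[409.2, -99.4, 30.0], [466.5, -99.0, 30.0], [407.5, -198.2, 30.0], [468.1, -197.7, 30.0]]
time: 34.98
tool_pos: [435.4, -149.1, 208.8]
tcp_rot: [-3.136, -0.003, 1.57]
contact_force: [0.5, 0.1, 0.1]
grip_width: 83.9
finger_force: 0.0
t 34.98 grasp [ 434.5 -148.6   49.8] yaw [-3.136e+00 -3.000e-03  1.570e+00] q6 [-0.5   0.5   1.93  0.    0.72 -0.5 ] shift [-1.   1.1 13.8]
turn -0.001
```

To row units: 14 mm / 400 = 0.035, 10 mm / 400 = 0.025.

```bash
python3 shift.py '84,0,0.005,0.025,0
84,0,0.005,0.035,0
84,0,0.005,0.035,0
50,0,0.005,0.035,0
50,0,0.005,0.035,0'; python3 shift.py '50,0,0,0,0
50,0,0,0,0
50,0,0,0,0';  python3 shift.py '50,0,0,-0.125,0
50,0,0,-0.275,0
50,0,0,-0.425,0
50,0,0,-0.425,0'
python3 - <<'E'
from h import *
to([504.2,439,180],1.571)
E
```

```text
time: 35.6
tool_pos: [438.3, -149.6, 197.3]
tcp_rot: [3.141, 0.0, 1.569]
contact_force: [0.3, -0.3, -0.2]
grip_width: 68.5
finger_force: 0.0
time: 35.98
tool_pos: [438.3, -149.6, 197.1]
tcp_rot: [3.141, 0.0, 1.569]
contact_force: [-1.2, -0.3, 4.8]
grip_width: 60.9
finger_force: 30.0
time: 36.48
tool_pos: [439.0, -149.9, 371.0]
tcp_rot: [3.133, 0.004, 1.57]
contact_force: [0.8, 0.6, -1.0]
grip_width: 60.8
finger_force: 30.0
t 36.48 grasp [ 440.4 -150.6  212. ] yaw [3.133 0.004 1.57 ] q6 [-0.49  0.26  1.74  0.    1.13 -0.49] shift [589.8  62.9  30. ]
turn 1.569
```

To row units: 300 mm / 400 = 0.75, 246 mm / 400 = 0.615.

```bash
python3 shift.py '50,0.15,0,0,0
50,0.305,0.0125,0,0
50,0.46,0.0375,0,0
50,0.615,0.075,0,0
50,0.75,0.1,0,0' >/dev/null; python3 shift.py '50,0.15,0.0125,0,-0.0637
50,0.3,0.03,0,-0.1401
50,0.45,0.05,0,-0.2228
50,0.6,0.0575,0,-0.3183
50,0.72,0.06,0,-0.4265' >/dev/null;  python3 shift.py '50,0,0,0,-0.1082
50,0,0,0,-0.2165
50,0,0,0,-0.3247
50,0,0,0,-0.4393
50,0,0,0,-0.5475' >/dev/null
python3 - <<'E'
from h import *
to([504.2,439,90],1.571)
E
```

```text
t 38.35 grasp [502.5 438.  205.6] yaw [-3.140e+00 -3.000e-03  3.105e+00] q6 [ 0.6   0.64  1.14  0.    1.36 -0.93] shift [ -1.9   1.3 115.6]
turn -0.037
```

To row units: 115 mm / 400 = 0.2875, 100 mm / 400 = 0.25, -0.037 rad / 1.5708 = -0.0236.

```bash
python3 shift.py '50,-0.005,0.0025,0.125,-0.0236
50,-0.005,0.0025,0.25,-0.0236
50,-0.005,0.0025,0.2875,-0.0236
50,-0.005,0.0025,0.2875,-0.0236
50,-0.005,0.0025,0.2875,-0.0236'
python3 - <<'E'
from h import *
to([504.2,439,54],1.571)
c=bot.capture("wrist");cv2.imwrite("pics/w11.png",c["color"][:,:,::-1])
E
```

```text
time: 38.98
tool_pos: [505.7, 439.7, 254.0]
tcp_rot: [3.139, 0.003, 3.136]
contact_force: [0.2, 0.2, -0.8]
grip_width: 60.8
finger_force: 30.0
t 38.98 grasp [506.1 440.   95. ] yaw [3.139e+00 3.000e-03 3.136e+00] q6 [ 0.6   0.74  1.27  0.    1.13 -0.96] shift [ 2.  -1.1 41. ]
turn -0.005
```

View pics/w11.png

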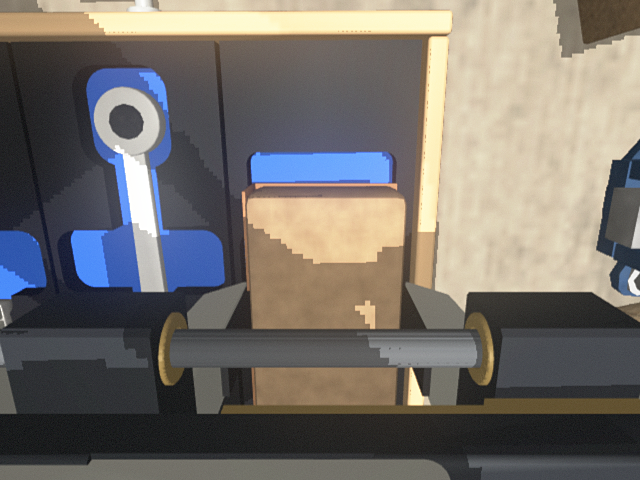

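The block is over its pocket (pocket columns 249-396, block 247-405 and closer to the camera). It needs about 1.5 mm towards -y, then down.

To row units: 40 mm / 400 = 0.1, -1.5 mm / 400 = -0.0038.

```bash
python3 shift.py '50,0.0038,-0.0038,0.05,0
50,0.0038,-0.0038,0.08,0
50,0.0038,-0.0038,0.1,0
50,0.0038,-0.0038,0.1,0'
python3 - <<'E'
from h import *
to([504.2,438.5,54],1.571)
E
```

```text
time: 39.52
tool_pos: [503.8, 438.0, 212.7]
tcp_rot: [3.141, 0.001, 3.137]
contact_force: [-1.2, -0.0, -0.3]
grip_width: 60.5
finger_force: 30.0
t 39.52 grasp [504.  438.1  53.7] yaw [3.141e+00 1.000e-03 3.137e+00] q6 [ 0.6   0.78  1.31  0.    1.05 -0.96] shift [-0.2  0.4 -0.3]
turn -0.005
```

To row units: -170 mm / 400 = -0.425, -110 mm / 400 = -0.275.

```bash
python3 shift.py '74,0,0,0,0
74,0,0,0,0
74,0,0,0,0'; python3 shift.py '74,0,0,-0.125,0
74,0,0,-0.275,0
74,0,0,-0.425,0
74,0,0,-0.425,0'; python3 shift.py '74,0.15,-0.125,-0.05,0
74,0.25,-0.225,-0.1,0
74,0.25,-0.225,-0.1,0
74,0.25,-0.225,-0.1,0'
python3 - <<'E'
from h import *
c=bot.capture("wrist");cv2.imwrite("pics/w12.png",c["color"][:,:,::-1])
E
```

```text
time: 39.9
tool_pos: [503.6, 437.8, 212.0]
tcp_rot: [3.141, 0.0, 3.136]
contact_force: [0.4, 0.2, 0.9]
grip_width: 73.8
finger_force: 0.0
time: 40.4
tool_pos: [504.0, 438.1, 388.6]
tcp_rot: [3.135, 0.01, 3.136]
contact_force: [-0.4, -0.2, -0.6]
grip_width: 74.2
finger_force: 0.0
time: 40.9
tool_pos: [403.0, 348.1, 422.3]
tcp_rot: [3.141, 0.001, 3.136]
contact_force: [0.3, 0.6, 0.0]
grip_width: 74.1
finger_force: 0.0
```

View pics/w12.png

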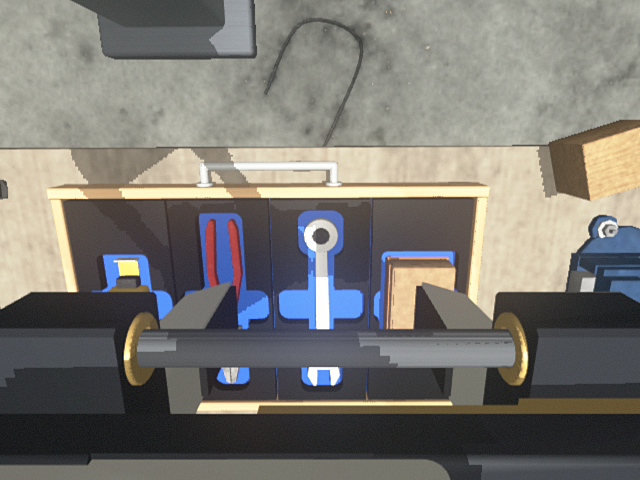

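The view shows all four tools in their cut-outs, with a blue margin round each (block at (422, 295), tape measure, pliers and spanner likewise). I'll check the block numerically, then hand in.

Run:
```python
from h import *
c=bot.capture("top")
k=mask(c,(5,50,60),(22,200,255),(183,215,222,275)); f=max(cv2.findContours(k,0,2)[0],key=cv2.contourArea)[:,0]
r=cv2.minAreaRect(ray(c,f,46)[:,:2].astype(np.float32)); print(r)
b=pix(c,[[544,-292,0]]);print(b)
print(bot.close_job())
```

```text
((532.4005737304688, 413.03570556640625), (86.69898223876953, 40.77450180053711), 37.67450714111328)
[[466.91213111 227.92279996]]
the job is handed in; nothing more can be done
None
```

I handed the job in at about 41 s. In the last wrist-camera view the spanner, red pliers, sanding block and tape measure each lay in their own cut-out, with the gripper clear. My last numeric check of the block's position gave no usable reading, I didn't check the glue bottle afterwards (no move went near it), and I viewed 16 pictures instead of the allowed 14.

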